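Set the tray for tostones

ROBOT

A 6-joint arm with a two-finger parallel gripper is mounted at the origin on the work surface. World frame = base frame: x ahead of the robot, y to its left, z up, the work surface at z = 0. Lengths are in mm, angles in rad, forces in N, time in s.
With the tool pointing down it reaches from about 275 to 1000 mm from the base axis. Payload 8.4 kg.
Tool frame: the origin (TCP) lies between the finger pads; the fingertips stand 8 mm ahead of it and the grasp point (between the pads) lies 11 mm behind it (tcp_to_tips is the distance from the TCP to the fingertips, in mm); z points along the fingers, y is the line along which they close (so a half turn about z gives the same grasp; the last joint's range is limited). The gripper opens to 85 mm and grips with 20 to 120 N. Pads are 22 mm wide; open, the fingers measure 114 mm over their backs; the gripper's body (76 mm by 85 mm) begins 54 mm behind the grasp point. The pads swing forward as they close: fully open they stand 13 mm farther back than shut.
Start: joints at [1.119, 0.353, 1.633, -0, 1.155, -0.002], TCP at [271.74, 562.837, 239.281] pointing down, gripper open.
Joint ranges: [-2.63, 2.63], [-0.92, 2.1], [0.06, 2.66], [-1.3, 4.44], [0, 2.69], [-3.02, 3.02]. Speed limits (rad/s): [2.22, 2.22, 2.79, 3.14, 3.14, 3.14].

INTERFACE

Orientations are given as [roll, pitch, yaw] about the fixed x, y, z axes, in that order (R = Rz(yaw) Ry(pitch) Rx(roll)).
In Python, from rig import * gives the robot as it stands.
- The arm moves only by the tool step_arm, never from a script. Its argument "motion" is a list of rows, each an object with "claw": the finger opening in mm, from 0 to 85.4; "delta_pos": the shift along the tool's x, y, z in mm, a list of three; "turn": the turn about the tool's z in rad. In form: [{"claw": claw, "delta_pos": [dx, dy, dz], "turn": turn}, ...]. A call has 1 to 8 rows; each row shifts and turns the commanded pose from where the row before left it, along the tool's axes as they then stand; what a row does not reach is not made up. A row lasts 1/12 s, in which the tool goes at most 41.7 mm and 7.16 degrees, less where a joint would pass 70% of its speed; a pose out of reach is approached as far as the arm can. A call is refused whole if a number of a shift passes 41.7 or a number of a turn 0.125, either way. A call with a gripper value outside its range is refused whole. The fingers move at their own pace and stop on an object; "force" is the grip in N (left out, the last holds). Time passes only in rows, so rows that do not move let the fingers close. It gives the time, the measured TCP pose, the force, the opening and the grip force at its end, in the units of the state.
- sense(): the state, without advancing time (a new reading comes with each control period).
- grab_frame(name): name is "scene" or "top"; returns a dict with "img" (420x560x3 uint8, red, green, blue), "vertical_fov" (degrees; the focal length in pixels is half the picture's height over the tangent of half this angle, whatever the lens; pixels are square), "cx", "cy" (the principal point, pixels), "R" (3x3) and "t" (3): a world point X has camera coordinates R X + t. Camera axes: x right, y down, z forward; pixel columns grow to the right and rows downward; lengths in mm; the calibration is good to about 2 mm. A picture is of the moment at which its call begins. There is no depth.
- sign_off(): hands the job in; it is judged then, once.
The state is a dict: "clock": time; "qpos": joint angles; "qvel": joint speeds; "joint_efforts": joint torques, N m; "eef_pos": TCP position; "tcp_rot": TCP orientation; "contact_force": force on the tool from outside, world axes, zero at the start; "wrist_torque": the same for the moment, N m; "opening": opening from 0.0 (shut) to 1.0 (fully open); "grasp_force": force on a finger pad.
Only numpy, scipy, OpenCV 4.12 (cv2) and the standard library are available. Lean on these libraries where they do the work, as an engineer would, in place of code of your own. Each camera call takes 0.05 s, during which the arm holds its last target. There are 200 camera calls.

TASK

Set the pull-out tray for making tostones: stand the blue enamel mug in the middle of the round cork mat, lay the silicone brush in the middle of the lane between the cork mat and the tostonera, lay the ladle in the middle of the lane between the tostonera and the spice tin, and stand the tall spice tube upright in the middle of the six short tubes in the tin. Brush and ladle lie flat on the tray floor, alongside the tostonera and square with the tray, with their handles towards the robot; the tostonera stays where it is.

Things in the scene. Friction and masses are not known exactly. Their poses are not given: they have to be found in the camera images.
- tray: Light-wood pull-out tray, fixed, coming out from a low cream cabinet (front 230-250 mm behind the origin, 175 mm high). Origin: underside, middle of its open part; x to the back, y left. Floor: 10 mm high, y = -252 to 252 mm, from x = -150 mm back into the cabinet; rims 24 mm high. A fixed white salt cellar 58 mm wide, 50 mm high stands near x = 165 mm, y = 0: leave it.
- tostonera: Closed round mahogany plantain press on the tray: two stacked boards 108 mm across, 36 mm high in all, hinge at the back, handle 26 mm wide reaching 124 mm from the centre towards the robot (-x). Loose, 0.5 kg, in the middle of the tray's width, turned at most 7 degrees. Origin: centre of the round boards, underside.
- cork_mat: Round cork mat, 84 mm across, 4 mm thick, fixed on the tray floor near its left or right side (this changes). Origin: centre of its underside.
- spice_tin: Open round steel tin fixed on the tray floor near the side opposite to the mat: 94 mm outside, 89 mm inside, 50 mm high, floor 4 mm thick. Six short tubes (24 mm across, 66 mm tall, tops 70 mm above the tin's underside) stand loose in it in a ring of 30 mm radius, leaving a free place about 35 mm across in the middle. Origin: centre of its underside.
- mug: Blue enamel mug with black rim (not the larger white mug): 64 mm across, 72 mm tall, straight sides, open top; handle sticks out 29 mm along its +y. Starts standing on the counter. Origin: centre of its underside.
- tall_tube: Tall round spice tube, orange-red with a cork-coloured top: 24 mm across, 130 mm tall, foot tapered to 18 mm over the last 5 mm. Starts upright on the counter. Origin: centre of its underside.
- brush: Silicone basting brush lying flat: wooden handle 16 mm wide, 14 mm high, from x = -105 to 30 mm; red silicone head with hard bristles, 36 mm wide, 16 mm high, from there to x = 90 mm. Starts on the counter, head roughly away from the robot. Origin: underside, on its centre line, under the place to grip; x points to the head.
- ladle: Small steel ladle lying on its bowl and handle end: bowl 54 mm across, 27 mm high, centred at x = 75 mm; straight handle 12 mm wide, 6 mm thick, from x = 50 mm (its middle 24 mm high) sloping down to x = -119 mm. Starts on the counter, bowl roughly away from the robot. Origin: on the plane it lies on, under the place to grip, where the handle's middle is 17 mm high; x points to the bowl.

How it is judged:
By the outcome, as a careful person would: the job done as asked, in the order asked, and still so for the second after the job is handed in, with the robot touching nothing.
It also fails if it takes over 109 s, if anything falls off the work surface, if the arm or the gripper's body presses on something with over 40 N, if the wrist force passes 120 N, or if a joint passes its speed limit or range.

## Working session

There is one attempt and no reset: what is moved stays moved. The work goes in short steps, Python scripts to look and compute and a tool call to move; the robot and the scene stay as the last step left them, time stands still between calls to the robot, and variables do not carry over. Pictures are saved under pics/ and viewed, at most 18 in all, crops included, and the job is handed in when it is done.

Besides the shell and the picture viewer there is one more tool, called after ">>>" by a JSON object that holds its "fn" and its "kwargs". step_arm: Moves the arm, as the interface text tells. Its arguments: {"type":"object","properties":{"motion":{"type":"array","items":{"type":"object","properties":{"claw":{"type":"number"},"delta_pos":{"type":"array","items":{"type":"number"}},"turn":{"type":"number"}}}},"force":{"type":"number"}},"required":["motion"]}

```bash
ls; mkdir -p pics; python3 - <<'E'
from rig import *
import cv2
print(sense())
for n in("scene","top"):
    f=grab_frame(n); cv2.imwrite(f"pics/{n}0.png",f["img"][:,:,::-1])
    print(n,f["vertical_fov"],f["cx"],f["cy"],f["R"],f["t"])
E
```

```text
pics
{'clock': 0.0, 'qpos': array([ 1.11858141e+00,  3.53646634e-01,  1.63412415e+00,  1.94145857e-06,
        1.15522136e+00, -2.39713844e-03]), 'qvel': array([ 0.00033301,  0.00078604,  0.00040306, -0.00209858, -0.00024023,
        0.00175359]), 'joint_efforts': array([ 8.99250299e-04, -6.05224586e+01, -3.42073846e+01, -6.00477074e-05,
        9.00522340e-03,  2.64598037e-05]), 'eef_pos': array([271.54501858, 562.41060791, 238.56689973]), 'tcp_rot': array([-3.14019317e+00, -5.12988180e-06,  2.69177409e+00]), 'contact_force': array([-0.44884761, -0.83083374,  0.01692147]), 'wrist_torque': array([ 0.00106914, -0.05681385, -0.00514216]), 'grasp_force': 0.0, 'opening': 1.000993329426459}
scene 55.07127154036191 275.33470540564537 205.77714312340416 [[-0.41286337  0.9107454  -0.00930841]
 [ 0.79257967  0.35422312 -0.49632998]
 [-0.44873299 -0.21229413 -0.86808404]] [ 220.89104165 -380.61677773 1227.0137404 ]
top 55.56195087897348 282.68920804384715 205.02264266379547 [[ 8.01275174e-04 -9.99549016e-01 -3.00187162e-02]
 [-9.93338450e-01  2.66349656e-03 -1.15202555e-01]
 [ 1.15230555e-01  2.99110540e-02 -9.92888336e-01]] [  6.35309651 505.96259553 896.92663341]
```

View pics/scene0.png

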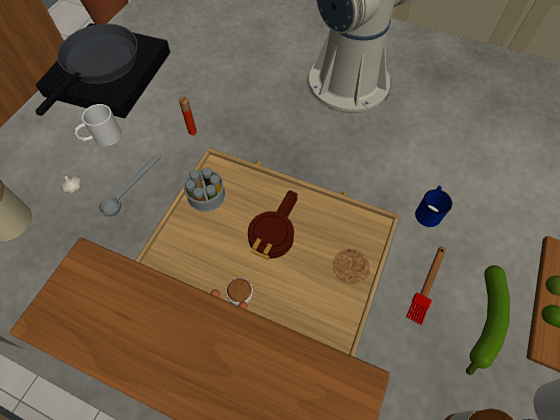

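View pics/top0.png

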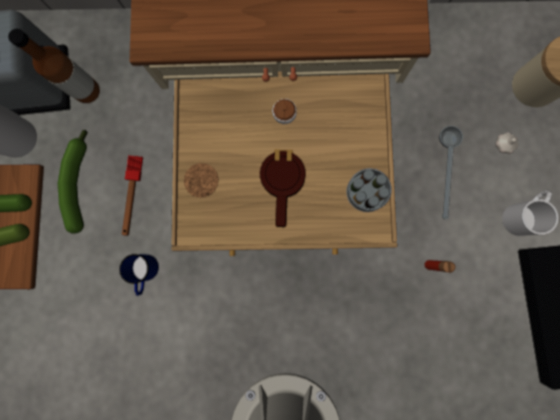

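The scene view shows the mug at (433,208), brush at (425,285), tube at (188,117), ladle from (110,206) to (158,157), tin at (205,190), press at (271,234) and mat at (351,266). The top view shows the mug at (139,268) with its handle towards the robot, brush from (134,168) to (126,233), ladle from (450,137) to (446,217), tube foot at (430,265), mat at (201,180), press at (283,174) and tin at (369,190).

```bash
cat > h.py <<'E'
import numpy as np, cv2
from rig import *
def K(f):
    F=f["img"].shape[0]/2/np.tan(np.radians(f["vertical_fov"])/2); return F
def ray(f,uv,z):
    uv=np.atleast_2d(uv).astype(float)
    d=np.c_[(uv[:,0]-f["cx"])/K(f),(uv[:,1]-f["cy"])/K(f),np.ones(len(uv))]@f["R"]
    c=-f["R"].T@f["t"]; s=(z-c[2])/d[:,2]; return (c+d*s[:,None])
def proj(f,X):
    p=np.atleast_2d(X)@f["R"].T+f["t"]; return p[:,:2]/p[:,2:]*K(f)+[f["cx"],f["cy"]]
def mask(f,lo,hi,box):
    h=cv2.cvtColor(f["img"],cv2.COLOR_RGB2HSV); m=cv2.inRange(h,np.array(lo),np.array(hi))
    o=np.zeros_like(m); x0,y0,x1,y1=box; o[y0:y1,x0:x1]=m[y0:y1,x0:x1]; return o
def big(m):
    c=max(cv2.findContours(m,cv2.RETR_EXTERNAL,cv2.CHAIN_APPROX_NONE)[0],key=cv2.contourArea); return c[:,0,:]
E
python3 - <<'E'
from h import *
np.set_printoptions(precision=1,suppress=True)
T=grab_frame("top");S=grab_frame("scene")
tc=ray(T,[[173,248],[397,246]],24); print("tray front corners top",tc)
print("same scene",ray(S,[[209,150],[397,216]],24), "seen at",proj(S,tc))
def pix(f,lo,hi,box): 
    m=mask(f,lo,hi,box); v,u=np.nonzero(m); return np.c_[u,v]
for n,f,bx in(("top",T,dict(br=(110,150,150,182),mug=(115,250,165,300),press=(255,145,310,232),tube=(420,255,460,278),hand=(118,182,140,240))),
              ("scene",S,dict(br=(400,290,435,330),mug=(410,180,460,230),press=(245,185,302,260),tube=(175,92,202,140),hand=(420,243,450,296)))):
    for k,lo,hi in(("br",(0,150,60),(8,255,255)),("hand",(5,100,40),(20,255,255)),("mug",(105,100,20),(130,255,255)),("tube",(0,130,60),(12,255,255)),("press",(0,100,20),(9,255,120))):
        p=pix(f,lo,hi,bx[k]).astype(float); c,(w,h),a=cv2.minAreaRect(p.astype(np.float32))
        print(n,k,len(p),"bbox",p.min(0),p.max(0),"rect",np.array(c),w,h,a)
def crop(f,b,s): 
    x0,y0,x1,y1=b; return cv2.resize(f["img"][y0:y1,x0:x1,::-1],None,fx=s,fy=s,interpolation=cv2.INTER_CUBIC)
a=crop(T,(100,125,240,305),3); b=crop(T,(330,125,470,285),3)
im=np.zeros((540,840,3),np.uint8); im[:540,:420]=a; im[:480,420:]=b; cv2.imwrite("pics/c1.png",im)
E
```

```text
tray front corners top [[ 406.6  261.4   24. ]
 [ 411.4 -255.9   24. ]]
same scene [[ 418.3 -246.3   24. ]
 [ 408.4  263.6   24. ]] seen at [[396.3 215.1]
 [207.1 147. ]]
top br 344 bbox [125. 156.] [141. 180.] rect [133.5 168.1] 14.467110633850098 24.659847259521484 9.462322235107422
top hand 335 bbox [122. 182.] [134. 234.] rect [128.2 208. ] 6.343857765197754 52.997650146484375 7.594643592834473
top mug 556 bbox [121. 255.] [157. 294.] rect [138.8 269.8] 34.64822769165039 36.76955032348633 45.0
top tube 133 bbox [425. 261.] [442. 269.] rect [433.5 265. ] 8.0 17.0 90.0
top press 1746 bbox [260. 152.] [304. 225.] rect [286.7 186.6] 71.15123748779297 43.955657958984375 71.56504821777344
scene br 457 bbox [406. 293.] [431. 324.] rect [418.4 308.1] 18.058420181274414 28.12109375 22.380136489868164
scene hand 391 bbox [421. 247.] [445. 295.] rect [432.9 271.4] 7.613508701324463 51.994693756103516 21.801410675048828
scene mug 861 bbox [415. 186.] [450. 226.] rect [433.5 207. ] 27.600000381469727 41.0 36.86989974975586
scene tube 211 bbox [182. 109.] [196. 134.] rect [189.3 121.6] 26.410768508911133 8.577855110168457 73.61045837402344
scene press 1779 bbox [248. 191.] [296. 257.] rect [271.2 223.2] 45.433406829833984 67.55230712890625 4.899092674255371
```

View pics/c1.png

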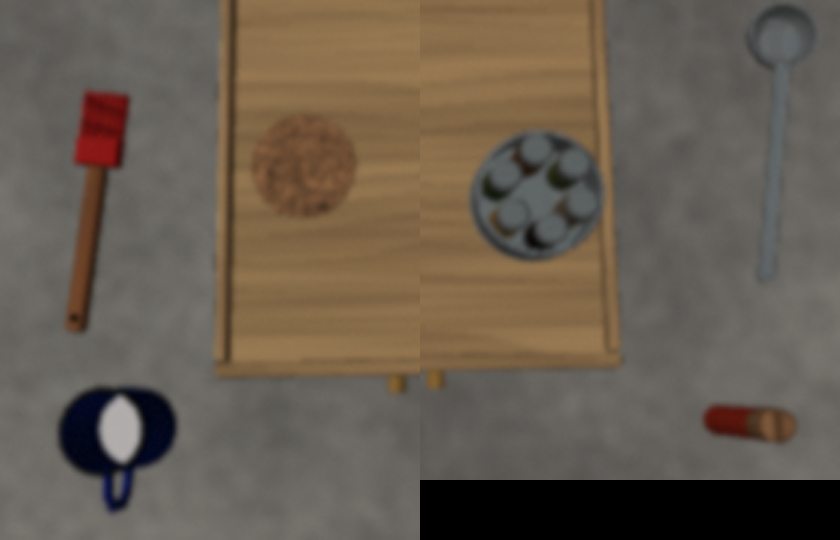

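The crop shows the mug rim at left, around (133,268), with its base around (145,268). The mat is at (201,180), the tin rim at (369,190) with six tubes, and the tube leans outward by perspective from foot (430,265) to top (449,267).

```bash
python3 - <<'E'
from h import *
np.set_printoptions(precision=1,suppress=True)
T=grab_frame("top");S=grab_frame("scene")
for n,z,uv in(("mug base",0,(145.3,268)),("mug rim",72,(133.3,268.3)),("mat",14,(201.3,179.8)),("tin rim",60,(369.2,190)),("ladle bowl",22,(450.7,137.3)),("ladle end",4,(445,218)),("tube base",0,(429.7,264.7)),("tube top",130,(449.3,266.7)),("brush head",14,(133.5,168.1)),("brush handle",12,(128.2,208)),("brush tail",12,(125.5,234)),("corner",24,(172,250)),("corner",24,(397,246)),("rim L back",24,(178,80)),("rim R back",24,(389,78))):
    X=ray(T,uv,z)[0]; print(n,X,"scene px",proj(S,X)[0])
# scene-side directly
for n,z,uv in(("brush head S",14,(418.4,308.1)),("brush handle S",12,(432.9,271.4)),("mat S",14,(351,266)),("tin S",60,(205,187))): print(n,ray(S,uv,z)[0])
m=mask(T,(0,80,15),(9,255,130),(250,145,312,235)); c=big(m)
P=ray(T,c,36)[:,:2]; m1=np.zeros_like(m); cv2.drawContours(m1,[c[:,None]],-1,255,-1)
d=cv2.distanceTransform(m1,cv2.DIST_L2,5); _,r,_,q=cv2.minMaxLoc(d); print("press disc",q,r,ray(T,q,36),"far end",P[P[:,0].argsort()[:6]])
E
```

```text
mug base [359.4 333.6   0. ] scene px [427.7 214.9]
mug rim [361.7 333.3  72. ] scene px [437.3 200.8]
mat [569.1 201.4  14. ] scene px [349.7 265. ]
tin rim [ 535.8 -189.    60. ] scene px [203.8 184. ]
ladle bowl [ 666.6 -390.2   22. ] scene px [108.8 205.2]
ladle end [ 477.2 -375.     4. ] scene px [157.8 155. ]
tube base [ 368.4 -336.2    0. ] scene px [190.9 131.9]
tube top [ 368.7 -331.9  130. ] scene px [182.5  98.9]
brush head [598.5 367.   14. ] scene px [418.1 306.3]
brush handle [501.8 376.3  12. ] scene px [432.8 269.6]
brush tail [439.7 380.   12. ] scene px [440.7 247.2]
corner [401.9 263.6  24. ] scene px [397.8 213.8]
corner [ 411.4 -255.9   24. ] scene px [207.1 147. ]
rim L back [815.1 262.4  24. ] scene px [338.6 383.6]
rim R back [ 813.7 -249.7   24. ] scene px [121.  279.6]
brush head S [602.  368.4  14. ]
brush handle S [505.9 377.5  12. ]
mat S [570.1 204.9  14. ]
tin S [ 542.2 -182.2   60. ]
press disc (282, 178) 17.9844970703125 [[568.5   7.3  36. ]] far end [[459.1   2.6]
 [459.1   4.9]
 [459.1   7.2]
 [459.1   9.5]
 [459.1  11.8]
 [459.1  14.1]]
```

>>> {"fn": "step_arm", "kwargs": {"motion": [{"claw": 85, "delta_pos": [0, 0, 25], "turn": -0.1125}, {"claw": 85, "delta_pos": [0, 0, 25], "turn": -0.1125}, {"claw": 85, "delta_pos": [0, 0, 25], "turn": -0.1125}, {"claw": 85, "delta_pos": [0, 0, 25], "turn": -0.1125}], "force": 40}}

```text
clock: 0.63
eef_pos: [271.8, 562.9, 138.4]
tcp_rot: [3.141, 0.0, -3.136]
contact_force: [-0.5, -0.1, 0.1]
opening: 0.998
grasp_force: 0.0
```

>>> {"fn": "step_arm", "kwargs": {"motion": [{"claw": 85, "delta_pos": [-14, -36, 0], "turn": 0}, {"claw": 85, "delta_pos": [-14, -36, 0], "turn": 0}, {"claw": 85, "delta_pos": [-14, -36, 0], "turn": 0}, {"claw": 85, "delta_pos": [-14, -36, 0], "turn": 0}, {"claw": 85, "delta_pos": [-14, -36, 0], "turn": 0}, {"claw": 85, "delta_pos": [-14, -36, 0], "turn": 0}, {"claw": 85, "delta_pos": [-5, -13, 0], "turn": 0}, {"claw": 85, "delta_pos": [0, 0, 0], "turn": 0}]}}

```text
clock: 1.3
eef_pos: [361.4, 331.0, 139.3]
tcp_rot: [-3.141, -0.0, 3.139]
contact_force: [0.1, 0.4, 0.3]
opening: 0.995
grasp_force: 0.0
```

```bash
python3 - <<'E'
from h import *
np.set_printoptions(precision=3,suppress=True)
s=sense();print(s["eef_pos"],s["tcp_rot"],s["opening"])
a=grab_frame("top");b=grab_frame("scene")
im=np.zeros((540,800,3),np.uint8)
im[:540,:390]=cv2.resize(a["img"][195:375,80:210,::-1],(390,540)); im[:540,400:790]=cv2.resize(b["img"][110:290,370:500,::-1],(390,540))
cv2.imwrite("pics/m1.png",im)
E
```

```text
[361.389 330.963 139.298] [-3.141 -0.     3.139] 0.9948111064374938
```

View pics/m1.png

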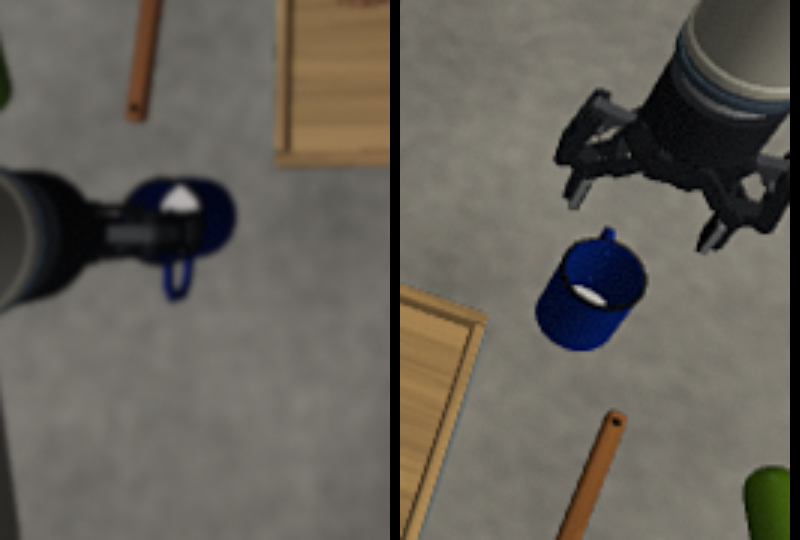

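The mug is between the open fingers, with its rim centre at scene (438,202) as predicted. I'll shift 3 mm in y and descend.

>>> {"fn": "step_arm", "kwargs": {"motion": [{"claw": 85, "delta_pos": [0, 3, 20], "turn": 0}, {"claw": 85, "delta_pos": [0, 0, 30], "turn": 0}, {"claw": 85, "delta_pos": [0, 0, 30], "turn": 0}, {"claw": 85, "delta_pos": [0, 0, 17], "turn": 0}, {"claw": 85, "delta_pos": [0, 0, 0], "turn": 0}, {"claw": 58, "delta_pos": [0, 0, 0], "turn": 0}, {"claw": 58, "delta_pos": [0, 0, 0], "turn": 0}, {"claw": 58, "delta_pos": [0, 0, 0], "turn": 0}], "force": 30}}

```text
clock: 2.07
eef_pos: [361.4, 338.1, 43.6]
tcp_rot: [3.14, 0.002, -3.141]
contact_force: [0.5, 1.0, -1.1]
opening: 0.721
grasp_force: 33.5
```

>>> {"fn": "step_arm", "kwargs": {"motion": [{"claw": 58, "delta_pos": [0, 0, 0], "turn": 0}, {"claw": 58, "delta_pos": [0, 0, 0], "turn": 0}, {"claw": 58, "delta_pos": [0, 0, -10], "turn": 0}, {"claw": 58, "delta_pos": [0, 0, -20], "turn": 0}, {"claw": 58, "delta_pos": [0, 0, -30], "turn": 0}, {"claw": 58, "delta_pos": [0, 0, -30], "turn": 0}, {"claw": 58, "delta_pos": [0, 0, 0], "turn": 0}]}}

```text
clock: 2.65
eef_pos: [363.2, 339.0, 138.0]
tcp_rot: [3.136, 0.006, 3.142]
contact_force: [1.1, 1.2, -1.3]
opening: 0.724
grasp_force: 33.6
```

```bash
python3 - <<'E'
from h import *
np.set_printoptions(precision=2,suppress=True)
s=sense();print(s["eef_pos"],s["tcp_rot"],s["opening"],s["grasp_force"])
T=grab_frame("top");S=grab_frame("scene")
# mat circle by ellipse fit, both views; tray rims by line fit
for n,f,b in(("top",T,(180,160,223,202)),("scene",S,(328,245,374,287))):
    h=cv2.cvtColor(f["img"],cv2.COLOR_RGB2HSV)
    x0,y0,x1,y1=b; print(n,"mat hsv",h[(y0+y1)//2,(x0+x1)//2],"wood",h[y0-3,x0-3])
    m=mask(f,(0,70,0),(14,255,160),b); m=cv2.morphologyEx(m,cv2.MORPH_CLOSE,np.ones((5,5)))
    if m.any():
        c=big(m); e=cv2.fitEllipse(c); print(e, ray(f,e[0],14))
im=cv2.resize(np.hstack([T["img"][140:240,160:300],S["img"][180:280,240:380]])[:,:,::-1],(800,286)); cv2.imwrite("pics/m2.png",im)
E
```

```text
[363.19 338.99 138.05] [3.14 0.01 3.14] 0.7242100431443922 33.647973100269155
top mat hsv [ 13 135 117] wood [ 15 123  81]
((200.8677520751953, 179.87054443359375), (32.298988342285156, 33.18707275390625), 40.624324798583984) [[568.91 202.43  14.  ]]
scene mat hsv [ 14 143 130] wood [ 17 127 150]
((350.29669189453125, 265.41705322265625), (30.622966766357422, 33.456478118896484), 90.33216857910156) [[569.44 202.98  14.  ]]
```

View pics/m2.png

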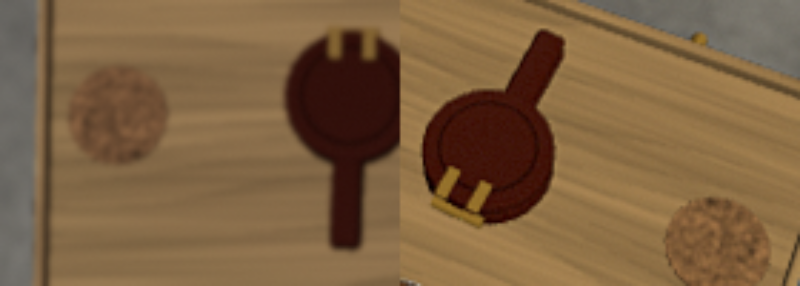

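Both views agree on the mat at (569, 202.7). Its centre is at (117,115) in the left half of the picture. I'll carry the mug there.

>>> {"fn": "step_arm", "kwargs": {"motion": [{"claw": 58, "delta_pos": [-20, -13, 0], "turn": 0}, {"claw": 58, "delta_pos": [-33, -22, 0], "turn": 0}, {"claw": 58, "delta_pos": [-33, -22, 0], "turn": 0}, {"claw": 58, "delta_pos": [-33, -22, 0], "turn": 0}, {"claw": 58, "delta_pos": [-33, -22, 0], "turn": 0}, {"claw": 58, "delta_pos": [-33, -22, 0], "turn": 0}, {"claw": 58, "delta_pos": [-21, -13, 0], "turn": 0}, {"claw": 58, "delta_pos": [0, 0, 0], "turn": 0}]}}

```text
clock: 3.42
eef_pos: [570.2, 197.9, 131.2]
tcp_rot: [-3.141, 0.001, 3.139]
contact_force: [0.1, -0.3, -1.6]
opening: 0.726
grasp_force: 33.6
```

>>> {"fn": "step_arm", "kwargs": {"motion": [{"claw": 58, "delta_pos": [0, 0, 20], "turn": 0}, {"claw": 58, "delta_pos": [0, 0, 30], "turn": 0}, {"claw": 58, "delta_pos": [0, 0, 15], "turn": 0}, {"claw": 58, "delta_pos": [0, 0, 0], "turn": 0}, {"claw": 58, "delta_pos": [0, 0, 0], "turn": 0}]}}

```text
clock: 3.83
eef_pos: [565.1, 200.7, 65.9]
tcp_rot: [-3.14, -0.004, -3.141]
contact_force: [0.3, -0.1, -1.0]
opening: 0.727
grasp_force: 33.6
```

```bash
python3 - <<'E'
from h import *
np.set_printoptions(precision=2,suppress=True)
for i in range(3): 
    T=grab_frame("top"); s=sense();print(s["eef_pos"],s["tcp_rot"],s["contact_force"])
S=grab_frame("scene")
im=np.zeros((450,800,3),np.uint8)
im[:,:390]=cv2.resize(T["img"][130:220,160:238,::-1],(390,450)); im[:,400:790]=cv2.resize(S["img"][210:300,310:388,::-1],(390,450))
cv2.imwrite("pics/m3.png",im)
for f in(T,S): print(proj(f,[569.2,202.7,14]),[proj(f,[569.2,202.7,14+h]) for h in(10,82)])
E
```

```text
[566.27 201.04  67.12] [-3.14 -0.   -3.14] [-0.74  0.1  -0.5 ]
[566.96 201.26  67.9 ] [ 3.14  0.   -3.14] [ 0.56  0.08 -1.3 ]
[567.34 201.38  68.36] [ 3.14  0.   -3.14] [ 1.06 -0.15 -2.1 ]
[[200.76 179.75]] [array([[199.77, 179.  ]]), array([[192.  , 173.09]])]
[[350.22 265.28]] [array([[350.89, 263.64]]), array([[356.16, 250.89]])]
```

View pics/m3.png

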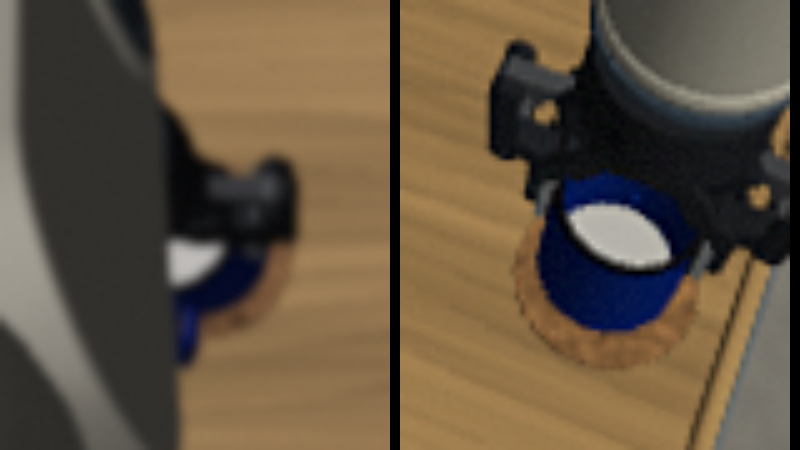

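The mug hovers about 11 mm over the mat and sits nearly concentric with it (mug bottom at (605,310) against mat centre about (606,295) in the right crop). I'll lower it with a small correction and release.

>>> {"fn": "step_arm", "kwargs": {"motion": [{"claw": 58, "delta_pos": [-1.5, 1.5, 5], "turn": 0}, {"claw": 58, "delta_pos": [0, 0, 4], "turn": 0}, {"claw": 58, "delta_pos": [0, 0, 0], "turn": 0}, {"claw": 58, "delta_pos": [0, 0, 0], "turn": 0}, {"claw": 58, "delta_pos": [0, 0, 0], "turn": 0}]}}

```text
clock: 4.45
eef_pos: [568.3, 202.4, 58.3]
tcp_rot: [-3.142, -0.0, -3.141]
contact_force: [0.1, -0.2, -2.0]
opening: 0.722
grasp_force: 33.7
```

>>> {"fn": "step_arm", "kwargs": {"motion": [{"claw": 58, "delta_pos": [0, 0, 1], "turn": 0}, {"claw": 58, "delta_pos": [0, 0, 0], "turn": 0}, {"claw": 58, "delta_pos": [0, 0, 0], "turn": 0}]}}

```text
clock: 4.7
eef_pos: [568.4, 202.4, 57.4]
tcp_rot: [3.142, 0.0, -3.141]
contact_force: [1.0, 1.0, -1.6]
opening: 0.724
grasp_force: 33.7
```

>>> {"fn": "step_arm", "kwargs": {"motion": [{"claw": 58, "delta_pos": [0, 0, 1], "turn": 0}, {"claw": 58, "delta_pos": [0, 0, 0], "turn": 0}, {"claw": 58, "delta_pos": [0, 0, 0], "turn": 0}]}}

```text
clock: 4.95
eef_pos: [568.4, 202.4, 57.3]
tcp_rot: [3.141, 0.0, -3.141]
contact_force: [-3.2, -2.3, 9.2]
opening: 0.728
grasp_force: 34.9
```

>>> {"fn": "step_arm", "kwargs": {"motion": [{"claw": 84, "delta_pos": [0, 0, 0], "turn": 0}, {"claw": 84, "delta_pos": [0, 0, 0], "turn": 0}, {"claw": 84, "delta_pos": [0, 0, 0], "turn": 0}, {"claw": 84, "delta_pos": [0, 0, -5], "turn": 0}, {"claw": 84, "delta_pos": [0, 0, -20], "turn": 0}, {"claw": 84, "delta_pos": [0, 0, -35], "turn": 0}, {"claw": 84, "delta_pos": [0, 0, -35], "turn": 0}, {"claw": 60, "delta_pos": [0, 0, 0], "turn": 0}]}}

```text
clock: 5.62
eef_pos: [571.9, 203.7, 158.1]
tcp_rot: [3.138, 0.009, -3.141]
contact_force: [1.5, 0.9, 0.1]
opening: 0.868
grasp_force: 0.0
```

>>> {"fn": "step_arm", "kwargs": {"motion": [{"claw": 45, "delta_pos": [5, 30, 0], "turn": 0}, {"claw": 45, "delta_pos": [5, 35, 0], "turn": 0}, {"claw": 45, "delta_pos": [5, 35, 0], "turn": 0}, {"claw": 45, "delta_pos": [5, 35, 10], "turn": 0}, {"claw": 45, "delta_pos": [5, 35, 20], "turn": 0}, {"claw": 45, "delta_pos": [0, 0, 20], "turn": 0.08}, {"claw": 45, "delta_pos": [0, 0, 20], "turn": 0}, {"claw": 45, "delta_pos": [0, 0, 0], "turn": 0}]}}

```text
clock: 6.28
eef_pos: [540.7, 371.7, 77.3]
tcp_rot: [-3.138, -0.005, 3.063]
contact_force: [-0.3, -1.7, 0.0]
opening: 0.527
grasp_force: 0.0
```

```bash
python3 - <<'E'
from h import *
np.set_printoptions(precision=2,suppress=True)
s0=sense()
T=grab_frame("top");S=grab_frame("scene");s=sense();print(s["eef_pos"],s["tcp_rot"],s["opening"])
print("brush origin px",[proj(f,[543,373,10]) for f in(T,S)], "tcp",[proj(f,s["eef_pos"]) for f in(T,S)])
im=np.zeros((500,800,3),np.uint8)
im[:,:390]=cv2.resize(T["img"][130:255,95:193,::-1],(390,500)); im[:,400:790]=cv2.resize(S["img"][210:335,350:448,::-1],(390,500))
cv2.imwrite("pics/b1.png",im)
E
```

```text
[542.86 372.08  80.92] [-3.14 -0.    3.06] 0.5240008042235724
brush origin px [array([[130.69, 191.09]]), array([[426.61, 285.35]])] tcp [array([[118.11, 186.39]]), array([[437.04, 273.99]])]
```

View pics/b1.png

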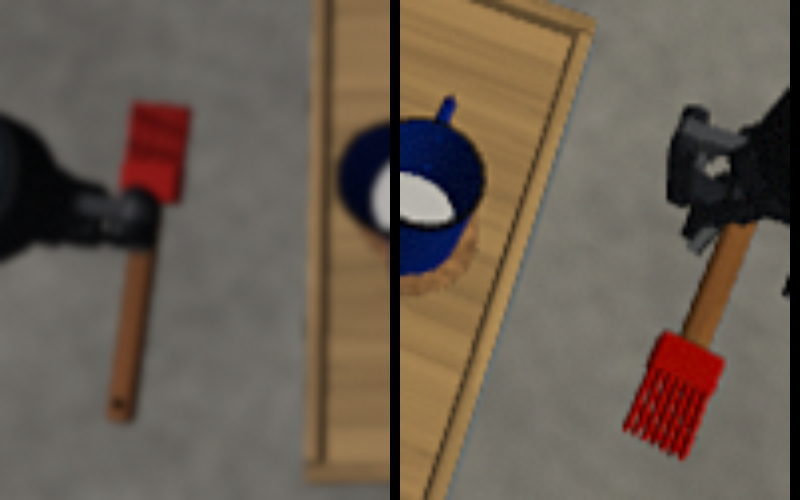

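The mug stands on the mat. The brush runs from head (155,150) to tail (120,410) in the left crop, and its grip point in the scene is at (427,285), as planned. I'll descend and grip.

>>> {"fn": "step_arm", "kwargs": {"motion": [{"claw": 45, "delta_pos": [0, 1, 30], "turn": 0}, {"claw": 45, "delta_pos": [0, 0, 30], "turn": 0}, {"claw": 45, "delta_pos": [0, 0, 10], "turn": 0}, {"claw": 45, "delta_pos": [0, 0, 0], "turn": 0}, {"claw": 45, "delta_pos": [0, 0, 0], "turn": 0}, {"claw": 45, "delta_pos": [0, 0, 0], "turn": 0}]}}

```text
clock: 6.88
eef_pos: [544.7, 374.0, 13.4]
tcp_rot: [3.14, 0.002, 3.062]
contact_force: [-0.3, -0.9, -0.1]
opening: 0.523
grasp_force: 0.0
```

>>> {"fn": "step_arm", "kwargs": {"motion": [{"claw": 10, "delta_pos": [0, 0, 0], "turn": 0}, {"claw": 10, "delta_pos": [0, 0, 0], "turn": 0}, {"claw": 10, "delta_pos": [0, 0, 0], "turn": 0}, {"claw": 10, "delta_pos": [0, 0, 0], "turn": 0}, {"claw": 10, "delta_pos": [0, 0, 0], "turn": 0}, {"claw": 10, "delta_pos": [0, 0, 0], "turn": 0}], "force": 40}}

```text
clock: 7.38
eef_pos: [544.2, 373.9, 12.9]
tcp_rot: [3.14, 0.002, 3.062]
contact_force: [-0.5, -1.1, 7.3]
opening: 0.174
grasp_force: 39.6
```

>>> {"fn": "step_arm", "kwargs": {"motion": [{"claw": 10, "delta_pos": [0, 0, -10], "turn": 0}, {"claw": 10, "delta_pos": [0, 0, -20], "turn": 0}, {"claw": 10, "delta_pos": [0, 0, -25], "turn": 0}, {"claw": 10, "delta_pos": [0, 0, -35], "turn": -0.045}, {"claw": 10, "delta_pos": [0, 0, -35], "turn": -0.045}, {"claw": 10, "delta_pos": [0, 0, 0], "turn": 0}]}}

```text
clock: 7.88
eef_pos: [546.7, 375.7, 144.5]
tcp_rot: [3.136, 0.009, -3.129]
contact_force: [1.2, 1.1, 0.0]
opening: 0.168
grasp_force: 39.4
```

```bash
python3 - <<'E'
from h import *
np.set_printoptions(precision=2,suppress=True)
T=grab_frame("top");S=grab_frame("scene");s=sense();print(s["eef_pos"],s["tcp_rot"],s["opening"],s["grasp_force"])
im=np.zeros((600,800,3),np.uint8)
im[:,:]=cv2.resize(T["img"][75:255,165:405,::-1],(800,600),interpolation=cv2.INTER_CUBIC)
cv2.imwrite("pics/t1.png",im)
im=cv2.resize(S["img"][140:320,230:470,::-1],(800,600),interpolation=cv2.INTER_CUBIC); cv2.imwrite("pics/t2.png",im)
E
```

```text
[544.32 374.08 138.99] [ 3.14  0.   -3.13] 0.17078230193175617 39.35989022254944
```

View pics/t1.png

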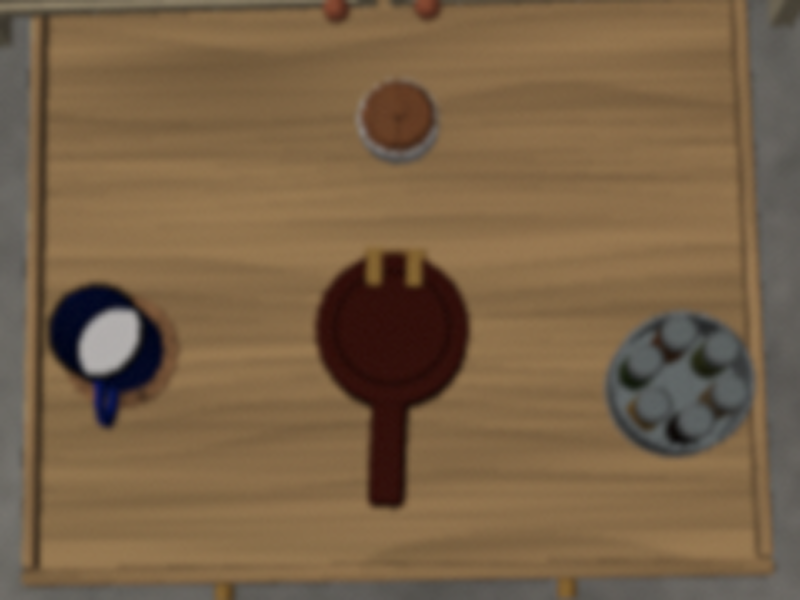

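View pics/t2.png

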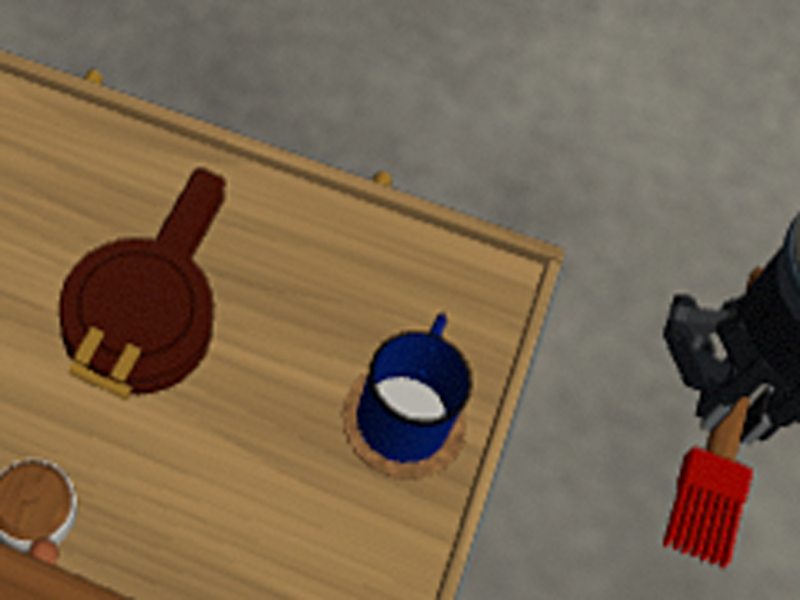

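The top crop shows the press disc centre at (392,330), its handle end at (386,505), and the tray front edge from (22,583) to (772,568). The scene crop shows the disc centre at (137,312) and the mug on the mat. The brush is held level. Next: tray yaw, press centre and lane middles.

```bash
python3 - <<'E'
from h import *
np.set_printoptions(precision=3,suppress=True)
T=grab_frame("top");S=grab_frame("scene")
print("press T",ray(T,(282.6,174.0),36),"S",ray(S,(271.1,233.6),36),"handle end",ray(T,(280.8,226.5),33))
h=cv2.cvtColor(T["img"],cv2.COLOR_RGB2HSV)[...,1]>70
def fit(p):
    P=ray(T,np.array(p),24)[:,:2]; return P
fr=[(u,np.nonzero(h[235:256,u])[0].max()+235) for u in list(range(180,226))+list(range(242,325))+list(range(345,390))]
P=fit(fr); k=np.polyfit(P[:,1],P[:,0],1); r=P[:,0]-np.polyval(k,P[:,1]); g=abs(r)<3; k=np.polyfit(P[g,1],P[g,0],1); print("front x at y=0, yaw",k[1],-k[0],r.std())
for nm,cols in(("L",range(165,182)),("R",range(386,402))):
    pts=[]
    for v in range(95,240):
        c=[u for u in cols if h[v,u]]
        if c: pts.append((min(c)-.5 if nm=="L" else max(c)+.5,v))
    P=fit(pts); k=np.polyfit(P[:,0],P[:,1],1); r=P[:,1]-np.polyval(k,P[:,0]); g=abs(r)<4; k=np.polyfit(P[g,0],P[g,1],1); print(nm,"y at 580, yaw",np.polyval(k,580),k[0],r.std())
# scene: front edge
hs=cv2.cvtColor(S["img"],cv2.COLOR_RGB2HSV)[...,1]>75
pts=[]
for u in range(220,390):
    c=[v for v in range(135,225) if hs[v,u]]
    if c: pts.append((u,min(c)-.5))
P=ray(S,np.array(pts),24)[:,:2]; k=np.polyfit(P[:,1],P[:,0],1)
for _ in range(3): r=P[:,0]-np.polyval(k,P[:,1]); g=abs(r)<2*np.median(abs(r))+1; k=np.polyfit(P[g,1],P[g,0],1)
print("scene front",k[1],-k[0])
E
```

```text
press T [[577.899   5.946  36.   ]] S [[579.723   9.856  36.   ]] handle end [[455.818  10.078  33.   ]]
front x at y=0, yaw 405.760287232615 0.016595355805062655 0.6711110359685318
L y at 580, yaw 269.09214312405305 0.01564917320281165 0.7156237466154127
R y at 580, yaw -253.0607015180183 0.01672938549351047 0.6748745891277041
scene front 405.5990420880492 0.0143582011803155
```

>>> {"fn": "step_arm", "kwargs": {"motion": [{"claw": 10, "delta_pos": [-4, -25, 0], "turn": -0.004}, {"claw": 10, "delta_pos": [-4, -37, 0], "turn": 0}, {"claw": 10, "delta_pos": [-4, -37, 0], "turn": 0}, {"claw": 10, "delta_pos": [-5, -37, 0], "turn": 0}, {"claw": 10, "delta_pos": [-5, -37, 0], "turn": 0}, {"claw": 10, "delta_pos": [-4, -37, 0], "turn": 0}, {"claw": 10, "delta_pos": [-4, -37, 0], "turn": 0}, {"claw": 10, "delta_pos": [0, -15, 0], "turn": 0}]}}

```text
clock: 8.75
eef_pos: [576.1, 107.7, 134.7]
tcp_rot: [-3.14, -0.003, -3.129]
contact_force: [0.8, 0.0, -0.1]
opening: 0.173
grasp_force: 39.4
```

>>> {"fn": "step_arm", "kwargs": {"motion": [{"claw": 10, "delta_pos": [0, 0, 20], "turn": 0}, {"claw": 10, "delta_pos": [0, 0, 30], "turn": 0}, {"claw": 10, "delta_pos": [0, 0, 30], "turn": 0}, {"claw": 10, "delta_pos": [0, 0, 15], "turn": 0}, {"claw": 10, "delta_pos": [0, 0, 0], "turn": 0}, {"claw": 10, "delta_pos": [0, 0, 0], "turn": 0}, {"claw": 10, "delta_pos": [0, 0, 0], "turn": 0}, {"claw": 10, "delta_pos": [0, 0, 0], "turn": 0}]}}

```text
clock: 9.42
eef_pos: [577.8, 112.1, 42.4]
tcp_rot: [3.141, 0.002, -3.127]
contact_force: [0.3, 0.2, -0.7]
opening: 0.17
grasp_force: 39.4
```

```bash
python3 - <<'E'
from h import *
np.set_printoptions(precision=3,suppress=True)
T=grab_frame("top");S=grab_frame("scene");s=sense();print(s["eef_pos"],s["tcp_rot"],s["opening"])
z=s["eef_pos"][2]-12.9
for n,f,b in(("T",T,(205,130,262,240)),("S",S,(285,210,350,340))):
    m=mask(f,(0,150,50),(8,255,255),b)
    # exclude the mahogany press (dark)
    c=big(m); r=cv2.minAreaRect(c); print(n,r,"head centre",ray(f,r[0],z+15))
E
```

```text
[577.775 112.057  42.499] [ 3.141  0.002 -3.127] 0.17123556031248008
T ((260.5, 175.5), (5.0, 1.0), 90.0) head centre [[572.956  56.731  44.599]]
S ((303.53094482421875, 270.680419921875), (16.34707260131836, 27.008209228515625), 23.962491989135742) head centre [[635.967 113.76   44.599]]
```

>>> {"fn": "step_arm", "kwargs": {"motion": [{"claw": 10, "delta_pos": [-1, -1, 8], "turn": 0}, {"claw": 10, "delta_pos": [0, 0, 7], "turn": 0}, {"claw": 10, "delta_pos": [0, 0, 3], "turn": 0}, {"claw": 10, "delta_pos": [0, 0, 0], "turn": 0}, {"claw": 10, "delta_pos": [0, 0, 0], "turn": 0}, {"claw": 10, "delta_pos": [0, 0, 0], "turn": 0}]}}

```text
clock: 10.02
eef_pos: [577.8, 110.7, 22.9]
tcp_rot: [-3.141, -0.001, -3.127]
contact_force: [0.4, 0.4, -0.2]
opening: 0.178
grasp_force: 39.4
```

>>> {"fn": "step_arm", "kwargs": {"motion": [{"claw": 10, "delta_pos": [0, 0, 1], "turn": 0}, {"claw": 10, "delta_pos": [0, 0, 0], "turn": 0}, {"claw": 10, "delta_pos": [0, 0, 0], "turn": 0}]}}

```text
clock: 10.27
eef_pos: [577.9, 110.8, 22.8]
tcp_rot: [-3.142, -0.0, -3.127]
contact_force: [-3.1, -0.7, 9.8]
opening: 0.168
grasp_force: 40.5
```

>>> {"fn": "step_arm", "kwargs": {"motion": [{"claw": 10, "delta_pos": [0, 0, 0.5], "turn": 0}, {"claw": 10, "delta_pos": [0, 0, 0], "turn": 0}, {"claw": 10, "delta_pos": [0, 0, 0], "turn": 0}]}}

```text
clock: 10.52
eef_pos: [577.8, 110.8, 22.8]
tcp_rot: [-3.142, -0.0, -3.127]
contact_force: [-5.1, -1.7, 15.6]
opening: 0.171
grasp_force: 41.3
```

>>> {"fn": "step_arm", "kwargs": {"motion": [{"claw": 40, "delta_pos": [0, 0, -1], "turn": 0}, {"claw": 40, "delta_pos": [0, 0, 0], "turn": 0}, {"claw": 40, "delta_pos": [0, 0, 0], "turn": 0}, {"claw": 40, "delta_pos": [0, 0, -5], "turn": 0}, {"claw": 40, "delta_pos": [0, 0, -20], "turn": 0}, {"claw": 40, "delta_pos": [0, 0, -35], "turn": 0}, {"claw": 40, "delta_pos": [0, 0, -35], "turn": 0}, {"claw": 40, "delta_pos": [0, 0, -30], "turn": 0}]}}

```text
clock: 11.18
eef_pos: [578.1, 110.9, 149.8]
tcp_rot: [3.142, 0.0, -3.127]
contact_force: [0.5, 0.2, 0.2]
opening: 0.472
grasp_force: 0.0
```

>>> {"fn": "step_arm", "kwargs": {"motion": [{"claw": 40, "delta_pos": [0, -25, 0], "turn": 0}, {"claw": 40, "delta_pos": [0, -38, 0], "turn": 0}, {"claw": 40, "delta_pos": [0, -38, 0], "turn": 0}, {"claw": 40, "delta_pos": [0, -38, 0], "turn": 0}, {"claw": 40, "delta_pos": [0, -38, 0], "turn": 0}, {"claw": 40, "delta_pos": [0, -38, 0], "turn": 0}, {"claw": 40, "delta_pos": [0, -38, 0], "turn": 0}, {"claw": 40, "delta_pos": [0, -38, 0], "turn": 0}]}}

```text
clock: 11.85
eef_pos: [581.8, -182.0, 148.0]
tcp_rot: [-3.142, 0.0, -3.127]
contact_force: [1.1, 0.1, 1.1]
opening: 0.468
grasp_force: 0.0
```

>>> {"fn": "step_arm", "kwargs": {"motion": [{"claw": 40, "delta_pos": [-1, -38, 0], "turn": 0}, {"claw": 40, "delta_pos": [-1, -38, 0], "turn": 0}, {"claw": 40, "delta_pos": [-1, -38, 0], "turn": 0}, {"claw": 40, "delta_pos": [-1, -38, 0], "turn": 0}, {"claw": 40, "delta_pos": [0, -38, 0], "turn": 0}, {"claw": 40, "delta_pos": [0, -10, 20], "turn": 0.0475}, {"claw": 40, "delta_pos": [0, 0, 30], "turn": 0.0475}, {"claw": 40, "delta_pos": [0, 0, 0], "turn": 0}]}}

```text
clock: 12.52
eef_pos: [585.7, -379.4, 92.5]
tcp_rot: [3.138, -0.007, 3.057]
contact_force: [-2.1, 1.2, -1.8]
opening: 0.468
grasp_force: 0.0
```

```bash
python3 - <<'E'
from h import *
np.set_printoptions(precision=3,suppress=True)
T=grab_frame("top");S=grab_frame("scene");s=sense();print(s["eef_pos"],s["tcp_rot"],s["opening"])
# brush as placed, top view
m=mask(T,(0,150,50),(8,255,255),(205,130,255,175)); c=big(m); r=cv2.minAreaRect(c); print("head T",r,ray(T,r[0],25))
m=mask(S,(0,150,80),(8,255,255),(285,210,350,340)); c=big(m); r=cv2.minAreaRect(c); print("head S",r,ray(S,r[0],25))
print("ladle origin px",[proj(f,[592,-384,17]) for f in(T,S)])
im=np.zeros((500,800,3),np.uint8)
im[:,:395]=cv2.resize(T["img"][125:250,215:314,::-1],(395,500)); im[:,400:795]=cv2.resize(S["img"][115:240,85:184,::-1],(395,500))
cv2.imwrite("pics/l1.png",im)
E
```

```text
[ 587.975 -379.315   96.851] [ 3.14  -0.003  3.062] 0.4664932548780015
head T ((238.5, 152.5), (25.0, 15.0), 90.0) [[632.544 111.286  25.   ]]
head S ((302.6034851074219, 273.7586364746094), (16.150693893432617, 26.655210494995117), 23.198591232299805) [[636.262 112.743  25.   ]]
ladle origin px [array([[448.705, 168.821]]), array([[129.043, 183.889]])]
```

View pics/l1.png

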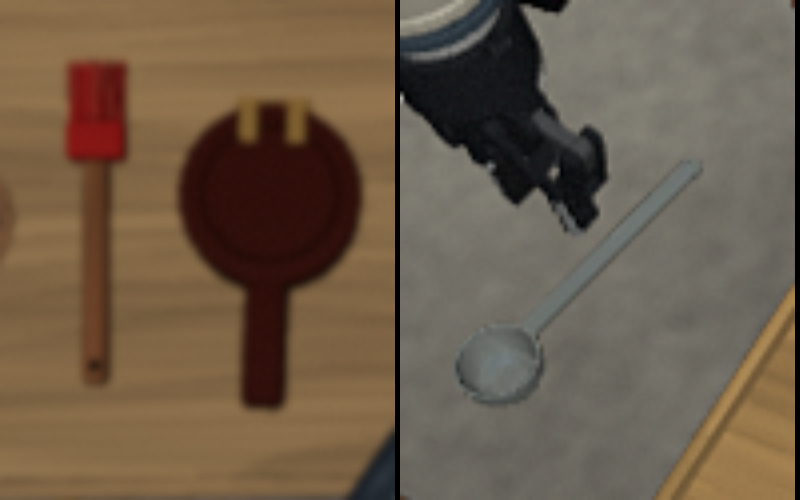

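The brush is in its lane: head at (97,110), tail at (95,380) in the left crop, parallel to the tray. The ladle bowl is at (500,364) and its handle end at (690,167) in the right crop, consistent with the top view. Descending onto the ladle.

>>> {"fn": "step_arm", "kwargs": {"motion": [{"claw": 40, "delta_pos": [-2.5, -2.5, 30], "turn": 0}, {"claw": 40, "delta_pos": [0, 0, 30], "turn": 0}, {"claw": 40, "delta_pos": [0, 0, 22], "turn": 0}, {"claw": 40, "delta_pos": [0, 0, 4], "turn": 0}, {"claw": 40, "delta_pos": [0, 0, 0], "turn": 0}, {"claw": 40, "delta_pos": [0, 0, 0], "turn": 0}]}}

```text
clock: 13.12
eef_pos: [592.5, -383.0, 13.9]
tcp_rot: [-3.141, 0.002, 3.062]
contact_force: [0.3, -0.3, 0.7]
opening: 0.471
grasp_force: 0.0
```

>>> {"fn": "step_arm", "kwargs": {"motion": [{"claw": 5, "delta_pos": [0, 0, 0], "turn": 0}, {"claw": 5, "delta_pos": [0, 0, 0], "turn": 0}, {"claw": 5, "delta_pos": [0, 0, 0], "turn": 0}, {"claw": 5, "delta_pos": [0, 0, 0], "turn": 0}, {"claw": 5, "delta_pos": [0, 0, 0], "turn": 0}, {"claw": 5, "delta_pos": [0, 0, 0], "turn": 0}], "force": 60}}

```text
clock: 13.62
eef_pos: [592.4, -383.4, 13.9]
tcp_rot: [-3.14, 0.003, 3.061]
contact_force: [-1.3, 0.4, 7.0]
opening: 0.119
grasp_force: 58.5
```

>>> {"fn": "step_arm", "kwargs": {"motion": [{"claw": 5, "delta_pos": [0, 0, -10], "turn": 0}, {"claw": 5, "delta_pos": [0, 0, -20], "turn": 0}, {"claw": 5, "delta_pos": [0, 0, -30], "turn": 0}, {"claw": 5, "delta_pos": [0, 0, -35], "turn": -0.048}, {"claw": 5, "delta_pos": [0, 0, -30], "turn": -0.048}, {"claw": 5, "delta_pos": [0, 0, 0], "turn": 0}, {"claw": 5, "delta_pos": [0, 0, 0], "turn": 0}]}}

```text
clock: 14.2
eef_pos: [592.5, -383.6, 140.2]
tcp_rot: [-3.139, 0.004, -3.127]
contact_force: [0.3, 0.8, -1.3]
opening: 0.118
grasp_force: 58.7
```

```bash
python3 - <<'E'
from h import *
np.set_printoptions(precision=3,suppress=True)
T=grab_frame("top");S=grab_frame("scene");s=sense();print(s["eef_pos"],s["tcp_rot"],s["opening"],s["grasp_force"])
# tin outline: low saturation inside wood
for n,f,b in(("T",T,(335,150,388,225)),("S",S,(176,160,235,222))):
    m=mask(f,(0,0,0),(180,85,255),b); m=cv2.morphologyEx(m,cv2.MORPH_CLOSE,np.ones((7,7))); c=big(m); 
    print(n,"bbox",c.min(0),c.max(0),"ell",cv2.fitEllipse(c))
im=np.zeros((500,800,3),np.uint8)
im[:,:395]=cv2.resize(T["img"][135:245,330:417,::-1],(395,500),interpolation=cv2.INTER_CUBIC); im[:,400:795]=cv2.resize(S["img"][150:225,170:229,::-1],(395,500),interpolation=cv2.INTER_CUBIC)
cv2.imwrite("pics/l2.png",im)
E
```

```text
[ 590.716 -382.428  136.61 ] [ 3.141 -0.001 -3.127] 0.1176668679334795 58.73070538043976
T bbox [346 168] [387 211] ell ((367.6011657714844, 189.69529724121094), (41.88722610473633, 44.37443161010742), 26.562604904174805)
S bbox [176 160] [225 211] ell ((198.94212341308594, 185.462646484375), (40.83525848388672, 60.01276397705078), 133.9853973388672)
```

View pics/l2.png

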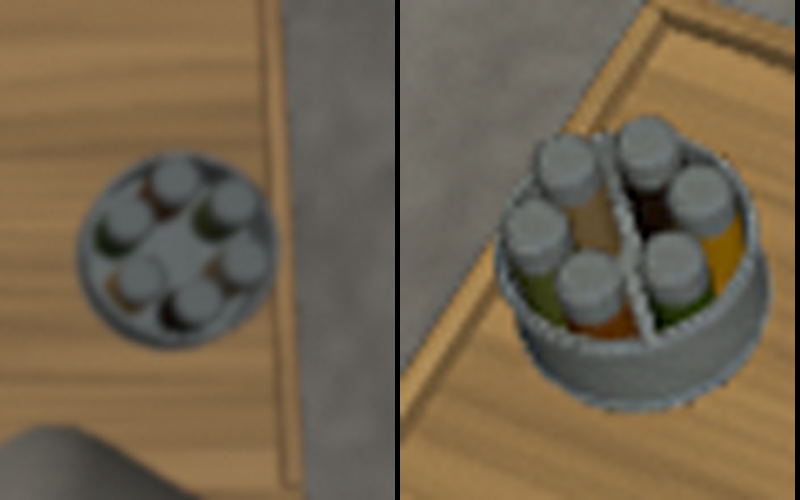

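The tin rim is centred at (177,250) in the left crop and (628,240) in the right, giving about (538, -188), with an open middle between the six tubes. The ladle is held clear. Now carrying it to its lane.

>>> {"fn": "step_arm", "kwargs": {"motion": [{"claw": 5, "delta_pos": [0, 20, 0], "turn": 0}, {"claw": 5, "delta_pos": [1, 36, 0], "turn": 0}, {"claw": 5, "delta_pos": [1, 36, 0], "turn": 0}, {"claw": 5, "delta_pos": [1, 36, 0], "turn": 0}, {"claw": 5, "delta_pos": [1, 36, 0], "turn": 0}, {"claw": 5, "delta_pos": [1, 36, 0], "turn": 0}, {"claw": 5, "delta_pos": [1, 36, 0], "turn": 0}, {"claw": 5, "delta_pos": [0, 36, 0], "turn": 0}]}}

```text
clock: 14.97
eef_pos: [579.4, -109.0, 135.2]
tcp_rot: [3.141, -0.003, -3.127]
contact_force: [-0.3, 0.1, -1.3]
opening: 0.122
grasp_force: 58.7
```

>>> {"fn": "step_arm", "kwargs": {"motion": [{"claw": 5, "delta_pos": [0, 17, 0], "turn": 0}, {"claw": 5, "delta_pos": [0, 0, 20], "turn": 0}, {"claw": 5, "delta_pos": [0, 0, 35], "turn": 0}, {"claw": 5, "delta_pos": [0, 0, 30], "turn": 0}, {"claw": 5, "delta_pos": [0, 0, 10], "turn": 0}, {"claw": 5, "delta_pos": [0, 0, 0], "turn": 0}, {"claw": 5, "delta_pos": [0, 0, 0], "turn": 0}, {"claw": 5, "delta_pos": [0, 0, 0], "turn": 0}]}}

```text
clock: 15.63
eef_pos: [581.7, -94.2, 42.9]
tcp_rot: [-3.141, 0.001, -3.127]
contact_force: [1.4, 0.1, -1.4]
opening: 0.125
grasp_force: 58.8
```

```bash
python3 - <<'E'
from h import *
np.set_printoptions(precision=3,suppress=True)
T=grab_frame("top");S=grab_frame("scene");s=sense();print(s["eef_pos"],s["tcp_rot"],s["opening"],s["grasp_force"])
z=s["eef_pos"][2]-13.9
m=mask(S,(0,0,0),(180,75,255),(218,180,275,250)); c=big(cv2.morphologyEx(m,cv2.MORPH_OPEN,np.ones((3,3)))); print(cv2.minAreaRect(c),c.min(0),c.max(0))
e=s["eef_pos"]; print("expected bowl S",proj(S,[e[0]+75,e[1]+1,z+24]),"tin S ray",ray(S,(204.05,186),60),"tubes",ray(T,(370.8,187.9),80),ray(S,(203,182),80))
im=np.zeros((500,800,3),np.uint8)
im[:,:395]=cv2.resize(T["img"][115:240,255:354,::-1],(395,500),interpolation=cv2.INTER_CUBIC); im[:,400:795]=cv2.resize(S["img"][150:275,190:289,::-1],(395,500),interpolation=cv2.INTER_CUBIC)
cv2.imwrite("pics/l3.png",im)
E
```

```text
[582.042 -94.208  43.391] [-3.141  0.003 -3.127] 0.11702669741245768 58.76509130001068
((235.5, 214.5), (69.0, 35.0), 90.0) [218 180] [253 249]
expected bowl S [[214.945 241.618]] tin S ray [[ 540.59  -185.696   60.   ]] tubes [[ 537.355 -188.839   80.   ]] [[ 541.632 -184.224   80.   ]]
```

View pics/l3.png

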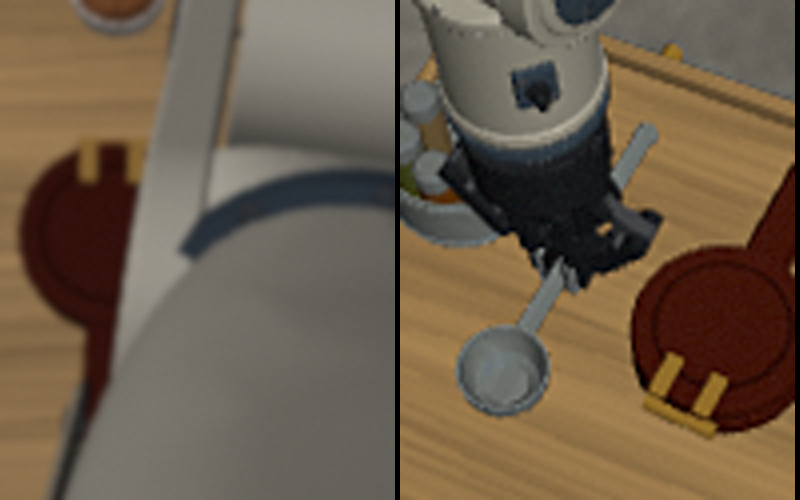

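The bowl is at (503,368) in the right crop, within a pixel of where it should be, and the ladle runs parallel beside the press. Lowering and releasing.

>>> {"fn": "step_arm", "kwargs": {"motion": [{"claw": 5, "delta_pos": [1, 1.5, 8], "turn": 0}, {"claw": 5, "delta_pos": [0, 0, 7], "turn": 0}, {"claw": 5, "delta_pos": [0, 0, 4], "turn": 0}, {"claw": 5, "delta_pos": [0, 0, 0], "turn": 0}, {"claw": 5, "delta_pos": [0, 0, 0], "turn": 0}, {"claw": 5, "delta_pos": [0, 0, 0], "turn": 0}]}}

```text
clock: 16.23
eef_pos: [579.8, -92.5, 23.8]
tcp_rot: [-3.141, 0.0, -3.126]
contact_force: [-6.0, 0.6, 16.7]
opening: 0.117
grasp_force: 60.8
```

>>> {"fn": "step_arm", "kwargs": {"motion": [{"claw": 5, "delta_pos": [0, 0, 0.7], "turn": 0}, {"claw": 5, "delta_pos": [0, 0, 0], "turn": 0}, {"claw": 5, "delta_pos": [0, 0, 0], "turn": 0}]}}

```text
clock: 16.48
eef_pos: [579.8, -92.5, 23.7]
tcp_rot: [-3.141, -0.0, -3.126]
contact_force: [-7.6, -0.1, 23.8]
opening: 0.118
grasp_force: 61.7
```

>>> {"fn": "step_arm", "kwargs": {"motion": [{"claw": 5, "delta_pos": [0, 0, 0.7], "turn": 0}, {"claw": 5, "delta_pos": [0, 0, 0], "turn": 0}, {"claw": 5, "delta_pos": [0, 0, 0], "turn": 0}]}}

```text
clock: 16.73
eef_pos: [579.8, -92.5, 23.7]
tcp_rot: [-3.141, 0.0, -3.126]
contact_force: [-9.7, 0.6, 32.2]
opening: 0.116
grasp_force: 62.6
```

>>> {"fn": "step_arm", "kwargs": {"motion": [{"claw": 5, "delta_pos": [0, 0, -1.5], "turn": 0}, {"claw": 40, "delta_pos": [0, 0, 0], "turn": 0}, {"claw": 40, "delta_pos": [0, 0, 0], "turn": 0}, {"claw": 40, "delta_pos": [0, 0, 0], "turn": 0}, {"claw": 40, "delta_pos": [0, 0, -5], "turn": 0}, {"claw": 40, "delta_pos": [0, 0, -20], "turn": 0}, {"claw": 50, "delta_pos": [0, 0, -35], "turn": 0}, {"claw": 50, "delta_pos": [0, 0, -35], "turn": 0}]}}

```text
clock: 17.4
eef_pos: [578.7, -92.2, 117.8]
tcp_rot: [3.141, -0.003, -3.126]
contact_force: [0.1, 0.0, -0.5]
opening: 0.582
grasp_force: 0.0
```

>>> {"fn": "step_arm", "kwargs": {"motion": [{"claw": 55, "delta_pos": [0, 0, -35], "turn": 0}, {"claw": 55, "delta_pos": [15, -17, -35], "turn": 0}, {"claw": 55, "delta_pos": [25, -28, 0], "turn": 0}, {"claw": 55, "delta_pos": [25, -28, 0], "turn": 0}, {"claw": 55, "delta_pos": [25, -28, 0], "turn": 0}, {"claw": 55, "delta_pos": [25, -28, 0], "turn": 0}, {"claw": 55, "delta_pos": [25, -28, 0], "turn": 0}, {"claw": 55, "delta_pos": [25, -28, 0], "turn": 0}]}}

```text
clock: 18.07
eef_pos: [416.3, -280.8, 188.0]
tcp_rot: [-3.141, 0.0, -3.126]
contact_force: [1.1, -1.4, 0.6]
opening: 0.644
grasp_force: 0.0
```

>>> {"fn": "step_arm", "kwargs": {"motion": [{"claw": 55, "delta_pos": [25, -28, 0], "turn": 0}, {"claw": 55, "delta_pos": [20, -22, 0], "turn": 0}, {"claw": 55, "delta_pos": [4, -3, 0], "turn": 0}, {"claw": 55, "delta_pos": [0, 0, 0], "turn": 0}, {"claw": 55, "delta_pos": [0, 0, 0], "turn": 0}]}}

```text
clock: 18.48
eef_pos: [369.5, -333.5, 187.9]
tcp_rot: [3.141, 0.0, -3.128]
contact_force: [0.8, -0.3, 0.4]
opening: 0.643
grasp_force: 0.0
```

```bash
python3 - <<'E'
from h import *
np.set_printoptions(precision=3,suppress=True)
T=grab_frame("top");S=grab_frame("scene");s=sense();print(s["eef_pos"],s["tcp_rot"],s["opening"],s["grasp_force"])
im=np.zeros((500,800,3),np.uint8)
im[:,:395]=cv2.resize(T["img"][110:235,280:379,::-1],(395,500),interpolation=cv2.INTER_CUBIC); im[:,400:795]=cv2.resize(S["img"][50:175,145:244,::-1],(395,500),interpolation=cv2.INTER_CUBIC)
cv2.imwrite("pics/u1.png",im)
print("tube S",[proj(S,[368.5,-334,z]) for z in(0,130)],"T",[proj(T,[368.5,-334,z]) for z in(0,130)])
E
```

```text
[ 370.205 -332.862  187.853] [ 3.141  0.    -3.126] 0.6454873642936303 0.0
tube S [array([[191.601, 132.207]]), array([[181.857,  98.578]])] T [array([[428.729, 264.652]]), array([[450.339, 266.81 ]])]
```

View pics/u1.png

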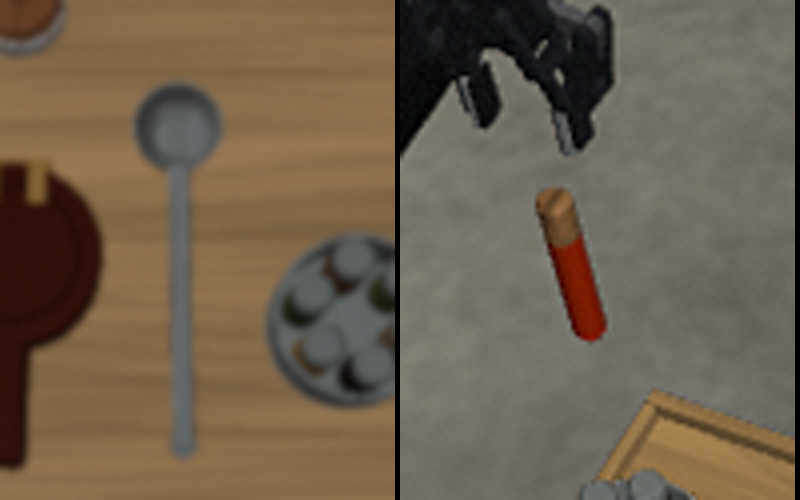

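The ladle lies in its lane (bowl at (177,127), end at (184,455) in the left crop). The tube top is at (555,200) in the right crop, centred under the fingers. Descending.

>>> {"fn": "step_arm", "kwargs": {"motion": [{"claw": 55, "delta_pos": [0, 0, 20], "turn": 0}, {"claw": 55, "delta_pos": [0, 0, 30], "turn": 0}, {"claw": 55, "delta_pos": [0, 0, 30], "turn": 0}, {"claw": 55, "delta_pos": [0, 0, 14], "turn": 0}, {"claw": 55, "delta_pos": [0, 0, 0], "turn": 0}, {"claw": 55, "delta_pos": [0, 0, 0], "turn": 0}, {"claw": 55, "delta_pos": [0, 0, 0], "turn": 0}]}}

```text
clock: 19.17
eef_pos: [370.6, -333.6, 94.8]
tcp_rot: [-3.141, 0.001, -3.125]
contact_force: [0.4, -0.0, -0.6]
opening: 0.644
grasp_force: 0.0
```

>>> {"fn": "step_arm", "kwargs": {"motion": [{"claw": 15, "delta_pos": [0, 0, 0], "turn": 0}, {"claw": 15, "delta_pos": [0, 0, 0], "turn": 0}, {"claw": 15, "delta_pos": [0, 0, 0], "turn": 0}, {"claw": 15, "delta_pos": [0, 0, 0], "turn": 0}, {"claw": 15, "delta_pos": [0, 0, 0], "turn": 0}, {"claw": 15, "delta_pos": [0, 0, 0], "turn": 0}, {"claw": 15, "delta_pos": [0, 0, 0], "turn": 0}], "force": 40}}

```text
clock: 19.75
eef_pos: [370.1, -334.0, 95.0]
tcp_rot: [-3.141, 0.002, -3.127]
contact_force: [0.3, 1.8, 6.7]
opening: 0.275
grasp_force: 38.8
```

>>> {"fn": "step_arm", "kwargs": {"motion": [{"claw": 15, "delta_pos": [0, 0, -10], "turn": 0}, {"claw": 15, "delta_pos": [0, 0, -25], "turn": 0}, {"claw": 15, "delta_pos": [0, 0, -35], "turn": 0}, {"claw": 15, "delta_pos": [0, 0, -35], "turn": 0}, {"claw": 15, "delta_pos": [0, 0, -10], "turn": 0}, {"claw": 15, "delta_pos": [-11, 9.5, 0], "turn": 0}, {"claw": 15, "delta_pos": [-22, 18.5, 0], "turn": 0}, {"claw": 15, "delta_pos": [-25, 21, 0], "turn": 0}]}}

```text
clock: 20.42
eef_pos: [426.7, -283.9, 210.1]
tcp_rot: [-3.14, 0.001, -3.129]
contact_force: [0.5, -0.3, -0.4]
opening: 0.271
grasp_force: 39.3
```

>>> {"fn": "step_arm", "kwargs": {"motion": [{"claw": 15, "delta_pos": [-25, 21, 0], "turn": 0}, {"claw": 15, "delta_pos": [-25, 21, 0], "turn": 0}, {"claw": 15, "delta_pos": [-25, 21, 0], "turn": 0}, {"claw": 15, "delta_pos": [-22, 18.5, 0], "turn": 0}, {"claw": 15, "delta_pos": [-16, 14, 0], "turn": 0}, {"claw": 15, "delta_pos": [0, 0, 0], "turn": 0}, {"claw": 15, "delta_pos": [0, 0, 0], "turn": 0}, {"claw": 15, "delta_pos": [0, 0, 0], "turn": 0}]}}

```text
clock: 21.08
eef_pos: [537.6, -186.7, 209.0]
tcp_rot: [-3.141, -0.001, -3.126]
contact_force: [0.1, -0.3, -0.7]
opening: 0.269
grasp_force: 39.3
```

```bash
python3 - <<'E'
from h import *
np.set_printoptions(precision=3,suppress=True)
T=grab_frame("top");S=grab_frame("scene");s=sense();e=s["eef_pos"];print(e,s["tcp_rot"],s["opening"],s["grasp_force"])
z0=e[2]-95
print("tube foot z",z0,"expected foot/top S",proj(S,[e[0],e[1],z0]),proj(S,[e[0],e[1],z0+80]))
m=mask(S,(0,150,60),(8,255,255),(160,110,240,230)); c=big(m); print(c.min(0),c.max(0),cv2.minAreaRect(c))
im=np.zeros((550,800,3),np.uint8)
im[:,:395]=cv2.resize(T["img"][110:230,330:416,::-1],(395,550),interpolation=cv2.INTER_CUBIC); im[:,400:795]=cv2.resize(S["img"][120:230,165:244,::-1],(395,550),interpolation=cv2.INTER_CUBIC)
cv2.imwrite("pics/u2.png",im)
E
```

```text
[ 537.42  -187.16   208.959] [-3.141 -0.    -3.127] 0.27186632968529456 39.32204531505704
tube foot z 113.95890946051799 expected foot/top S [[200.351 172.079]] [[193.927 150.691]]
[190 149] [205 174] ((198.2431182861328, 160.97708129882812), (27.681180953979492, 10.05717658996582), 73.3007583618164)
```

View pics/u2.png

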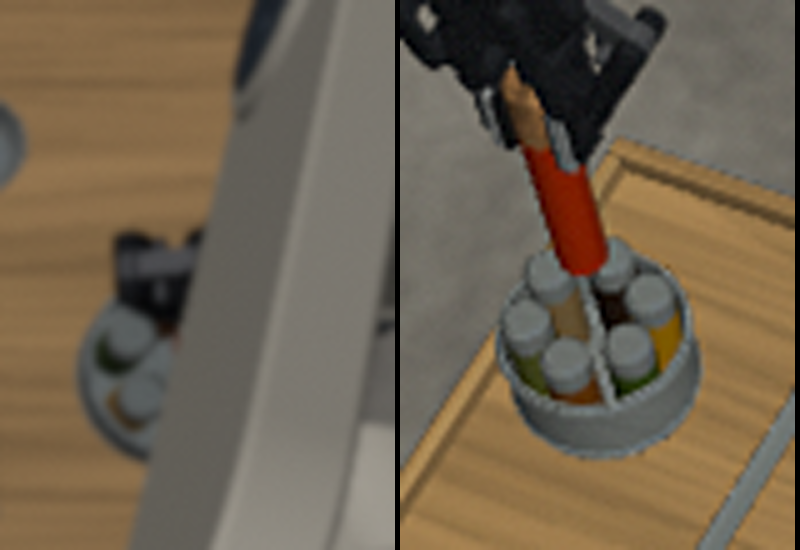

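The foot shows at (585,263) in the right crop and the ring of caps is centred near (589,306). The scene camera has a steady bias of about 1.6 px here, so the correction is about 2 mm in x. I'll lower to just above the caps and check.

>>> {"fn": "step_arm", "kwargs": {"motion": [{"claw": 15, "delta_pos": [-2, -1, 10], "turn": 0}, {"claw": 15, "delta_pos": [0, 0, 14], "turn": 0}, {"claw": 15, "delta_pos": [0, 0, 4], "turn": 0}, {"claw": 15, "delta_pos": [0, 0, 0], "turn": 0}, {"claw": 15, "delta_pos": [0, 0, 0], "turn": 0}, {"claw": 15, "delta_pos": [0, 0, 0], "turn": 0}]}}

```text
clock: 21.68
eef_pos: [540.5, -187.8, 181.2]
tcp_rot: [-3.141, 0.0, -3.127]
contact_force: [0.7, 0.2, -0.1]
opening: 0.27
grasp_force: 39.3
```

```bash
python3 - <<'E'
from h import *
np.set_printoptions(precision=3,suppress=True)
S=grab_frame("scene");s=sense();e=s["eef_pos"];print(e,s["tcp_rot"])
z0=e[2]-95
im=cv2.resize(S["img"][140:220,170:240,::-1],(700,800),interpolation=cv2.INTER_CUBIC)[:600]
cv2.imwrite("pics/u3.png",im)
b=np.array([1.6,0.5])
off=np.array([170,140])
print("foot centre",(proj(S,[e[0],e[1],z0])+b-off)*10)
for k in range(6): pass
print("ring for tin centre guesses", [(proj(S,[x,y,80])[0]+b-off)*10 for x,y in((539,-188),(536,-188),(542,-188))])
E
```

```text
[ 540.571 -187.731  181.376] [-3.141  0.001 -3.127]
foot centre [[330.769 401.655]]
ring for tin centre guesses [array([337.585, 411.063]), array([343.828, 401.409]), array([331.325, 420.744])]
```

View pics/u3.png

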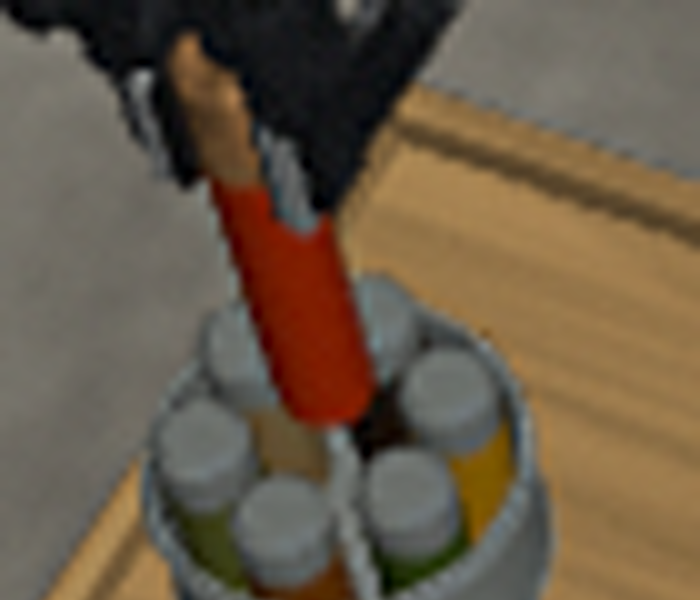

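The caps' opposite pairs centre at about (328,414). The foot at (333,398) should sit near (323,397), so I shift 2 mm in -y and insert gently.

>>> {"fn": "step_arm", "kwargs": {"motion": [{"claw": 15, "delta_pos": [-0.5, -1.8, 0], "turn": 0}, {"claw": 15, "delta_pos": [0, 0, 0], "turn": 0}, {"claw": 15, "delta_pos": [0, 0, 6], "turn": 0}, {"claw": 15, "delta_pos": [0, 0, 6], "turn": 0}, {"claw": 15, "delta_pos": [0, 0, 6], "turn": 0}, {"claw": 15, "delta_pos": [0, 0, 6], "turn": 0}, {"claw": 15, "delta_pos": [0, 0, 0], "turn": 0}, {"claw": 15, "delta_pos": [0, 0, 0], "turn": 0}]}}

```text
clock: 22.4
eef_pos: [540.4, -189.1, 156.1]
tcp_rot: [3.141, -0.001, -3.126]
contact_force: [0.1, 0.5, -0.1]
opening: 0.27
grasp_force: 39.3
```

>>> {"fn": "step_arm", "kwargs": {"motion": [{"claw": 15, "delta_pos": [0, 0, 8], "turn": 0}, {"claw": 15, "delta_pos": [0, 0, 8], "turn": 0}, {"claw": 15, "delta_pos": [0, 0, 8], "turn": 0}, {"claw": 15, "delta_pos": [0, 0, 8], "turn": 0}, {"claw": 15, "delta_pos": [0, 0, 8], "turn": 0}, {"claw": 15, "delta_pos": [0, 0, 4], "turn": 0}, {"claw": 15, "delta_pos": [0, 0, 0], "turn": 0}, {"claw": 15, "delta_pos": [0, 0, 0], "turn": 0}]}}

```text
clock: 23.07
eef_pos: [540.7, -189.2, 112.5]
tcp_rot: [3.141, -0.001, -3.126]
contact_force: [-0.3, -0.4, 0.3]
opening: 0.27
grasp_force: 39.3
```

>>> {"fn": "step_arm", "kwargs": {"motion": [{"claw": 15, "delta_pos": [0, 0, 1.5], "turn": 0}, {"claw": 15, "delta_pos": [0, 0, 0], "turn": 0}, {"claw": 15, "delta_pos": [0, 0, 0], "turn": 0}]}}

```text
clock: 23.32
eef_pos: [541.0, -189.3, 111.7]
tcp_rot: [-3.141, 0.0, -3.126]
contact_force: [1.1, 0.4, -0.7]
opening: 0.272
grasp_force: 39.3
```

>>> {"fn": "step_arm", "kwargs": {"motion": [{"claw": 15, "delta_pos": [0, 0, 1], "turn": 0}, {"claw": 15, "delta_pos": [0, 0, 0], "turn": 0}, {"claw": 15, "delta_pos": [0, 0, 0], "turn": 0}]}}

```text
clock: 23.57
eef_pos: [540.8, -189.3, 110.4]
tcp_rot: [-3.142, 0.0, -3.126]
contact_force: [0.3, 0.3, -0.2]
opening: 0.27
grasp_force: 39.3
```

>>> {"fn": "step_arm", "kwargs": {"motion": [{"claw": 15, "delta_pos": [0, 0, 1.2], "turn": 0}, {"claw": 15, "delta_pos": [0, 0, 0], "turn": 0}, {"claw": 15, "delta_pos": [0, 0, 0], "turn": 0}]}}

```text
clock: 23.82
eef_pos: [540.8, -189.3, 109.1]
tcp_rot: [-3.142, -0.0, -3.126]
contact_force: [-0.3, 0.5, -0.0]
opening: 0.27
grasp_force: 39.4
```

>>> {"fn": "step_arm", "kwargs": {"motion": [{"claw": 15, "delta_pos": [0, 0, 0.7], "turn": 0}, {"claw": 15, "delta_pos": [0, 0, 0], "turn": 0}, {"claw": 15, "delta_pos": [0, 0, 0], "turn": 0}]}}

```text
clock: 24.07
eef_pos: [541.1, -189.3, 109.0]
tcp_rot: [-3.141, 0.001, -3.126]
contact_force: [-1.9, -0.2, 5.8]
opening: 0.27
grasp_force: 40.0
```

Touchdown is on the tin floor at the expected height. Release, retreat, and check everything.

>>> {"fn": "step_arm", "kwargs": {"motion": [{"claw": 15, "delta_pos": [0, 0, -0.4], "turn": 0}, {"claw": 30, "delta_pos": [0, 0, 0], "turn": 0}, {"claw": 45, "delta_pos": [0, 0, 0], "turn": 0}, {"claw": 45, "delta_pos": [0, 0, 0], "turn": 0}, {"claw": 45, "delta_pos": [0, 0, 0], "turn": 0}, {"claw": 45, "delta_pos": [0, 0, -10], "turn": 0}, {"claw": 45, "delta_pos": [0, 0, -25], "turn": 0}, {"claw": 45, "delta_pos": [0, 0, -35], "turn": 0}]}}

```text
clock: 24.73
eef_pos: [539.0, -188.6, 177.8]
tcp_rot: [3.14, -0.005, -3.126]
contact_force: [0.3, 0.7, -0.1]
opening: 0.527
grasp_force: 0.0
```

>>> {"fn": "step_arm", "kwargs": {"motion": [{"claw": 45, "delta_pos": [0, 0, -35], "turn": 0}, {"claw": 45, "delta_pos": [20, -15, -10], "turn": 0}, {"claw": 45, "delta_pos": [27, -27, 0], "turn": 0}, {"claw": 45, "delta_pos": [27, -27, 0], "turn": 0}, {"claw": 45, "delta_pos": [27, -27, 0], "turn": 0}, {"claw": 45, "delta_pos": [27, -27, 0], "turn": 0}, {"claw": 45, "delta_pos": [20, -20, 0], "turn": 0}, {"claw": 45, "delta_pos": [0, 0, 0], "turn": 0}]}}

```text
clock: 25.4
eef_pos: [391.9, -337.4, 224.7]
tcp_rot: [-3.14, -0.001, -3.129]
contact_force: [-0.9, 0.8, -0.4]
opening: 0.53
grasp_force: 0.0
```

```bash
python3 - <<'E'
from h import *
np.set_printoptions(precision=2,suppress=True)
T=grab_frame("top");S=grab_frame("scene");s=sense();print(s["eef_pos"],s["clock"])
im=np.zeros((550,800,3),np.uint8)
im[:,:480]=cv2.resize(T["img"][115:242,165:405,::-1],(480,254))[np.r_[0:254,[0]*296]] if 0 else 0
im[:254,:480]=cv2.resize(T["img"][115:242,165:405,::-1],(480,254),interpolation=cv2.INTER_CUBIC)
im[264:550,:480]=cv2.resize(S["img"][185:328,200:440,::-1],(480,286),interpolation=cv2.INTER_CUBIC)
im[:550,490:800]=cv2.resize(S["img"][105:215,170:232,::-1],(310,550),interpolation=cv2.INTER_CUBIC)
cv2.imwrite("pics/end.png",im)
print("ladle bowl/end T",ray(T,(324.4,141.75),32),ray(T,(326.1,223.75),14))
c=big(mask(T,(0,150,50),(8,255,255),(205,130,255,178))); r=cv2.minAreaRect(c); print("brush head",ray(T,r[0],25))
print("bowl S expect",proj(S,[655,-91.3,34]))
E
```

```text
[ 394.41 -335.24  224.55] 25.5
ladle bowl/end T [[655.27 -92.26  32.  ]] [[463.32 -95.41  14.  ]]
brush head [[632.54 111.29  25.  ]]
bowl S expect [[217.29 244.75]]
```

View pics/end.png

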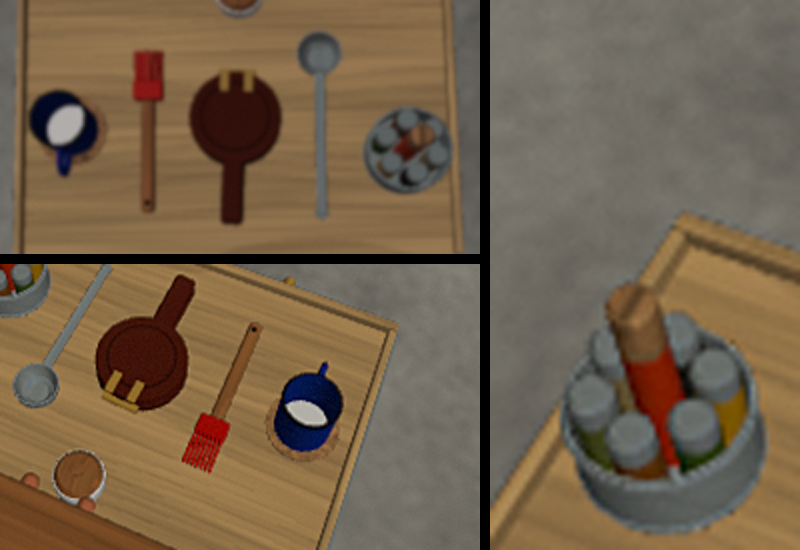

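The mug is on the mat at (65,125) and the brush (148,130) and ladle (320,125) are parallel in their lanes. The press has not moved, and the tall tube stands upright between the six caps at (640,370). Measured ladle yaw is 0.016, the same as the tray. Handing in.

```bash
python3 -c "
from rig import *
print(sign_off())"
```

```text
the job is handed in; nothing more can be done
None
```

The job is handed in at about 25.5 s of the 109 s limit, and the last pictures show the mug on the mat, the brush and ladle straight in their lanes, the tall tube upright in the tin and the tostonera unmoved.

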